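# Prop the band chart on the desk stand

## Task

Take the grey spacer plate off the top of the little stack and lay it squarely on the other grey spacer plate on the cork mat. Then take the white band chart that lay under it and lean it on the steel desk stand, printed side out, its lower short edge on the ledge behind the lip and its back resting centred against the sloped backstop. Do not drop either part, and leave everything else on the desk where it is.

Things in the scene. Friction and masses are not known exactly. Their poses are not given: they have to be found in the camera images.
- top_plate_c (a point): Centre of the loose grey plastic spacer plate that lies on top of the stack: 100 (x) x 62 (y) x 10 (z) mm, about 80 g. z is up as it lies. The stack, from below: a fixed wooden riser block 110 x 36 x 20 mm high, the band chart, this plate; their long sides run nearly together.
- pile_plate_c (a point): Centre of the second grey spacer plate, same size (100 x 62 x 10 mm), loose, lying alone on a fixed cork mat 140 x 100 x 4 mm. x along its 100 mm length, y along its 62 mm width, z up. The top plate is to be piled on it, long sides together.
- chart_c (a point): Centre of the loose rigid band chart, a white board 130 (x) x 50 (y) x 8 (z) mm, about 60 g, with grey printed bars on its +z face, which faces up in the stack. It lies under the spacer plate on the riser block, which is narrower (36 mm) than the chart, so fingertips may reach past its edges. Either short end may be the lower one on the stand.
- stand: Fixed dark steel desk stand. Origin: middle of its underside, on the table; -x is its front, facing away from the robot (+-20 deg); z up. Ledge: top 20 mm above the table, 90 mm wide in y, x = -52 to -30 mm; the lip along its front (x = -57 to -52 mm) rises 10 mm above it. Chart flush on the backstop: its centre at x = 7, y = 0, z = 74 mm; with its foot at the lip it leans at about 47 deg.
- stand_foot (a point): Middle of the line where the stand's ledge meets its backstop (x = -30, y = 0, z = 20 mm in the stand's frame; same axes). The backstop, a flat strip 34 mm wide, 120 mm long, 6 mm thick, slopes from here up and to the stand's +x (towards the robot) at 52 deg from horizontal. It is narrower than the chart: fingertips may pass beside it. Only a 20 mm wide strut stands behind it.
- mouse: Black computer mouse, 100 x 58 x 31 mm, loose bystander; origin at the middle of its underside.
- driver: Screwdriver, 140 mm long, lying loose, bystander.
- tape: Roll of black tape lying flat, diameter 64 mm, 18 mm high, loose bystander; origin at the middle of its underside.
- mug: White mug, 80 mm across, 90 mm high, loose bystander; origin at the middle of its underside.
- handheld: Black handheld radio lying on its back, 110 x 55 x 32 mm plus a 100 mm stub aerial towards its +x, loose bystander; origin at the middle of the underside of its case.
- key: Brass hand key on a wooden base 90 x 60 mm, 46 mm high in all, loose bystander; origin at the middle of its underside.
There are look-alikes about, which are no part of the job. What is shaped like the part that bears top_plate_c but orange is not meant. What is shaped like the part that bears chart_c but blue is not meant.

How it is judged:
By the outcome, as a careful person would: the job done as asked, in the order asked, and still so for the second after the job is handed in, with the robot touching nothing.
It also fails if it takes over 54 s, if anything falls off the work surface, if the arm or the gripper's body presses on something with over 40 N, if the wrist force passes 120 N, or if a joint passes its speed limit or range.

## Robot

A 6-joint arm with a two-finger parallel gripper is mounted at the origin on the work surface. World frame = base frame: x ahead of the robot, y to its left, z up, the work surface at z = 0. Lengths are in m, angles in rad, forces in N, time in s.
With the tool pointing down it reaches from about 0.375 to 0.825 m from the base axis. Payload 5.5 kg.
Tool frame: the origin (TCP) lies at the very end of the fingers, on their centre line; the grasp point (between the pads) lies 19 mm behind it (grip_depth is the distance from the TCP to the grasp point, in m); z points along the fingers, x is the direction in which the jaws open and shut, and the axes are right-handed (so a half turn about z gives the same grasp; the last joint's range is limited). The gripper opens to 85 mm and grips with 20 to 120 N. Pads are 22 mm wide; open, the fingers measure 114 mm over their backs; the gripper's body (76 mm by 85 mm) begins 54 mm behind the grasp point. The pads swing forward as they close: fully open they stand 13 mm farther back than shut.
Start: joints at [1.179, 0.314, -0.047, 1.21, 0, 1.571], TCP at [0.229, 0.555, 0.196] pointing down, gripper open.
Joint ranges: [-2.67, 2.67], [-0.69, 1.73], [-1.03, 1.25], [-2.08, 2.16], [-1.42, 1.45], [-3.14, 3.14]. Speed limits (rad/s): [2.39, 2.39, 3.01, 3.14, 3.14, 3.14].

## Interface

Orientations are given as a unit quaternion [x, y, z, w].
In Python, from rig import * gives the robot as it stands.
- The arm moves only by the shell command python3 -m inch 'ROWS' [FORCE]. ROWS is a JSON object of lists of equal length, an entry for each row: "translation": the shift along the tool's x, y, z in mm, a list of three; "dr": the turn, a rotation vector about the tool's x, y, z in degrees, a list of three; "grip": the opening, from -1 (shut) to 1 (fully open). In form: {"translation": [[dx, dy, dz], ...], "dr": [[rx, ry, rz], ...], "grip": [grip, ...]}. A call has 1 to 8 rows; each row is the pose to reach, as a shift and turn from the pose commanded when the call began, along the tool's axes at that moment; what a row does not reach only later rows make up. A row lasts 1/8 s, in which the tool goes at most 62.5 mm and 10.7 degrees, less where a joint would pass 70% of its speed; a pose out of reach is approached as far as the arm can. A call with a gripper value outside its range is refused whole. The fingers move at their own pace and stop on an object; FORCE is the grip in N (left out, the last holds). Time passes only in rows, so rows that repeat a pose let the fingers close. It gives the time, the measured TCP pose, the force and the opening at its end, in the units of the state.
- sense(): the state, without advancing time (a new reading comes with each control period).
- camera(name): name is "scene" or "top" or "wrist"; returns a dict with "img" (384x512x3 uint8, red, green, blue), "camera_matrix" (3x3 intrinsics, pixels), "k1" (the pictures are not rectified: a ray, as slopes to the right and down, at radius r is drawn at 1 + k1 r^2 times it, then the intrinsics apply), "rvec" (rotation vector, rad) and "tvec" (3), from world to camera coordinates, as OpenCV has them; the wrist camera has in their place "tool_from_camera" (4x4, takes a point from camera to tool coordinates, whose origin is the TCP and whose axes are the tool frame's). Camera axes: x right, y down, z forward; pixel columns grow to the right and rows downward; lengths in m; the calibration is good to about 2 mm. A picture is of the moment at which its call begins: read the wrist's pose just before it. There is no depth.
- close_job(): hands the job in, once; it reports no verdict.
Trained networks look in a picture, given as the dict that the camera call returned (one of the last four; its "shot" number tells which), for a name from the list of things; names that differ only in an ending like _2 or _b are one class to them, and where a whole thing is asked for, a point or a joint stands for the part that bears it (a point fixed in the world has none). Each returns a list of dicts, best first, with "conf" (0 to 1); they miss things now and then, are a little off and sometimes report something else, mostly with a low value. They report only what shows in the picture. A call takes as long as a camera call. They do not tell look-alikes from the thing itself.
- search_frame(thing, picture): "extent" ([left, top, right, bottom] in pixels, round what is visible of it).
- pinpoint(thing, picture): "location" ([column, row] in pixels: a listed point, or the origin of a listed thing).
The state is a dict: "clock": time; "joint_positions": joint angles; "qd": joint speeds; "effort": joint torques, N m; "eef_pos": TCP position; "eef_rot": TCP orientation; "ft_force": force on the tool from outside, world axes, zero at the start; "torque": the same for the moment, N m; "finger_gap": opening from 0.0 (shut) to 1.0 (fully open).
Only numpy, scipy, OpenCV 4.12 (cv2) and the standard library are available. Lean on these libraries where they do the work, as an engineer would, in place of code of your own. Each camera call takes 0.05 s, during which the arm holds its last target. There are 200 camera calls.

## Working session

There is one attempt and no reset: what is moved stays moved. The work goes in short steps, Python scripts to look and compute and a shell command to move; the robot and the scene stay as the last step left them, time stands still between calls to the robot, and variables do not carry over. Pictures are saved under pics/ and viewed, about 8 in all and at most 12, crops included, and the job is handed in when it is done.

```bash
ls; mkdir -p pics; cat > h.py <<'E'
from rig import *
import numpy as np, cv2
from scipy.spatial.transform import Rotation as R
def cam(name):
    s=sense(); c=camera(name)
    if name=='wrist':
        T=np.eye(4); T[:3,:3]=R.from_quat(s['eef_rot']).as_matrix(); T[:3,3]=s['eef_pos']
        c['W']=T@np.array(c['tool_from_camera'])
    else:
        T=np.eye(4); T[:3,:3]=R.from_rotvec(np.ravel(c['rvec'])).as_matrix(); T[:3,3]=np.ravel(c['tvec'])
        c['W']=np.linalg.inv(T)
    return c
def ray(c,p):
    d=np.array([c['k1'],0,0,0,0],float)
    u=cv2.undistortPoints(np.array([[p]],float),np.array(c['camera_matrix'],float),d)[0,0]
    v=c['W'][:3,:3]@np.array([u[0],u[1],1]); return c['W'][:3,3],v/np.linalg.norm(v)
def atz(c,p,z):
    o,v=ray(c,p); return o+v*(z-o[2])/v[2]
def tri(obs):
    A=np.zeros((3,3));b=np.zeros(3);L=[]
    for c,p in obs:
        o,v=ray(c,p);P=np.eye(3)-np.outer(v,v);A+=P;b+=P@o;L.append((P,o))
    x=np.linalg.solve(A,b); return x,[round(1e3*np.linalg.norm(P@(x-o)),1) for P,o in L]
def proj(c,X):
    M=np.linalg.inv(c['W']);q=M[:3,:3]@np.array(X)+M[:3,3]
    return cv2.projectPoints(q.reshape(1,1,3),np.zeros(3),np.zeros(3),np.array(c['camera_matrix'],float),np.array([c['k1'],0,0,0,0],float))[0].ravel()
def save(c,n,crop=None,s=1):
    i=c['img'][...,::-1]
    if crop: i=i[crop[1]:crop[3],crop[0]:crop[2]]
    cv2.imwrite('pics/'+n,cv2.resize(i,None,fx=s,fy=s,interpolation=cv2.INTER_CUBIC))
E
python3 - <<'E'
from h import *
print(sense())
a=cam('scene');b=cam('top')
i=np.vstack([a['img'],b['img']])[...,::-1]
cv2.imwrite('pics/a.png',cv2.resize(a['img'][...,::-1],None,fx=1.5,fy=1.5))
cv2.imwrite('pics/b.png',cv2.resize(b['img'][...,::-1],None,fx=1.5,fy=1.5))
for t in ['top_plate_c','pile_plate_c','chart_c','stand','stand_foot','mouse','mug','handheld','key','tape','driver']:
    for n,c in(('s',a),('t',b)):
        print(t,n,[(np.round(d['location']).tolist(),round(d['conf'],2)) for d in pinpoint(t,c)][:4])
print(a['W'].round(3),b['W'].round(3),a['k1'],b['k1'])
E
```

```text
pics
{'clock': 0.0, 'joint_positions': array([ 1.17901076e+00,  3.14281821e-01, -4.80935179e-02,  1.21018911e+00,
        3.44524273e-05,  1.57077298e+00]), 'qd': array([ 8.27392861e-04, -1.05438233e-03,  3.12565714e-05,  1.09152540e-03,
       -1.32948221e-03,  6.12286826e-04]), 'effort': array([-5.39291595e-04, -5.39582777e+01,  3.39754987e+01,  1.92643621e-02,
       -8.80687344e-05,  1.24692653e-05]), 'eef_pos': array([0.22884456, 0.55394334, 0.19509484]), 'eef_rot': array([ 8.31208959e-01,  5.55959428e-01, -7.44426258e-04,  4.77165177e-04]), 'ft_force': array([-0.01776096,  0.24318445, -0.36201754]), 'torque': array([-0.00515141, -0.02560345, -0.07406307]), 'finger_gap': 1.0028789364146347}
top_plate_c s [([318.0, 269.0], 0.71), ([344.0, 331.0], 0.59), ([273.0, 152.0], 0.34)]
top_plate_c t [([189.0, 194.0], 0.9), ([143.0, 194.0], 0.87), ([300.0, 144.0], 0.61), ([216.0, 243.0], 0.55)]
pile_plate_c s [([204.0, 148.0], 0.87)]
pile_plate_c t [([344.0, 183.0], 0.72)]
chart_c s [([396.0, 272.0], 0.84)]
chart_c t [([155.0, 251.0], 0.71), ([185.0, 194.0], 0.53)]
stand s [([263.0, 209.0]
[... 314 characters left out ...]
78.0, 208.0], 0.46)]
mug t [([186.0, 128.0], 0.88), ([220.0, 134.0], 0.23)]
handheld s [([140.0, 158.0], 0.95)]
handheld t [([370.0, 139.0], 0.88), ([261.0, 191.0], 0.7)]
key s [([213.0, 286.0], 0.86)]
key t [([214.0, 245.0], 0.5)]
tape s [([178.0, 209.0], 0.81)]
tape t [([298.0, 145.0], 0.7), ([370.0, 137.0], 0.45)]
driver s [([319.0, 270.0], 0.6), ([275.0, 154.0], 0.54)]
driver t [([312.0, 243.0], 0.51)]
[[-0.844  0.423 -0.33   0.876]
 [ 0.536  0.655 -0.533  0.57 ]
 [-0.01  -0.627 -0.779  0.899]
 [ 0.     0.     0.     1.   ]] [[-0.012 -0.991  0.134  0.334]
 [-1.     0.009 -0.021  0.026]
 [ 0.02  -0.134 -0.991  1.549]
 [ 0.     0.     0.     1.   ]] -0.1406050523064232 -0.17237737428651312
```

View pics/a.png

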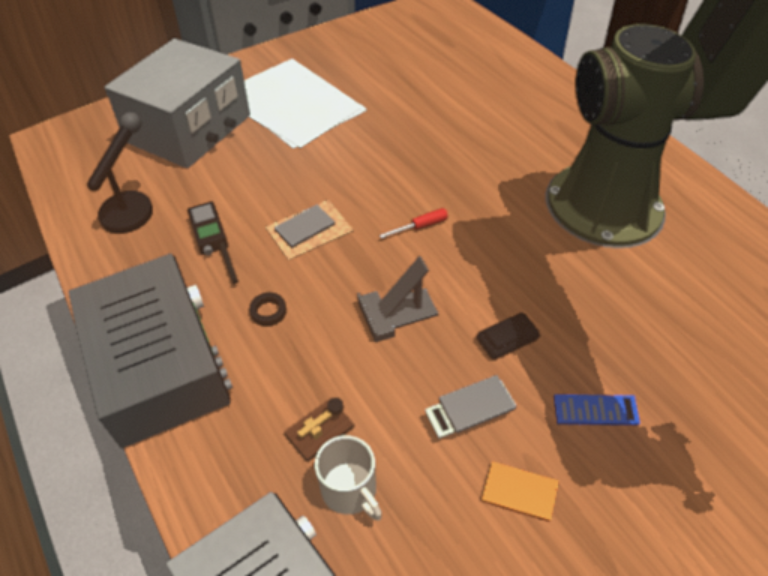

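View pics/b.png

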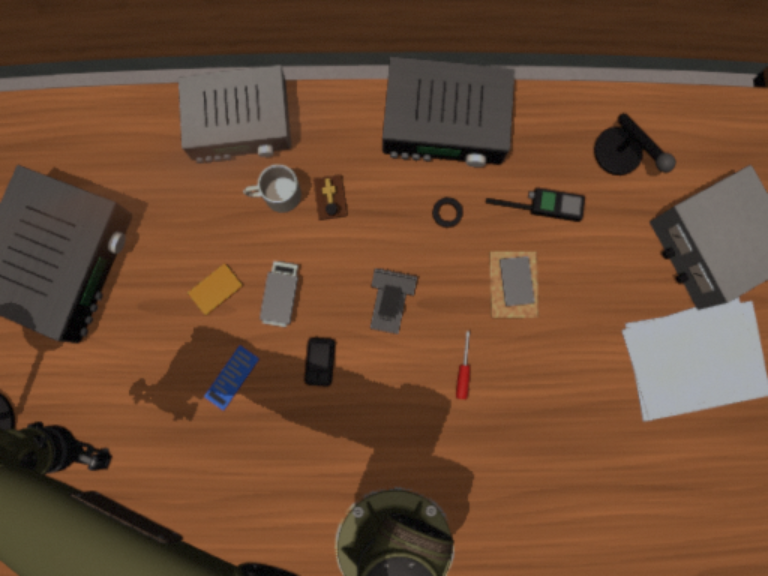

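Scene view: the grey plate on the stack is at (318,270), the orange look-alike at (346,327), the plate on cork at (203,150), the blue chart look-alike at (397,272), and the stand at (263,205). Top view: stack plate (187,196), orange (143,193), cork plate (345,187), blue (155,251), stand (262,198). I choose the grey plate with the white chart end sticking out beneath it.

```bash
python3 - <<'E'
from h import *
a=cam('scene');b=cam('top')
print('top',tri([(a,(318,269.5)),(b,(187.3,196))]))
print('top net',tri([(a,(318,269)),(b,(189,194))]))
print('pile',tri([(a,(204,148)),(b,(344,186.5))]))
print('foot',tri([(a,(254,208)),(b,(264,191))]), atz(b,(264,191),.02),atz(a,(254,208),.02))
# plate axes by grey mask contours
for nm,c,boxs in (('s',a,[(280,245,350,300),(180,130,226,168)]),('t',b,[(170,170,205,222),(325,165,360,212)])):
  for bx,z in zip(boxs,(.038,.014)):
    i=c['img'][bx[1]:bx[3],bx[0]:bx[2]].astype(int)
    sat=i.max(2)-i.min(2); m=((sat<22)&(i.max(2)<165)&(i.max(2)>60)).astype(np.uint8)
    n,l,st,_=cv2.connectedComponentsWithStats(m); k=1+np.argmax(st[1:,4]); m=(l==k)
    ys,xs=np.nonzero(m)
    P=np.array([atz(c,(x+bx[0],y+bx[1]),z)[:2]*1000 for x,y in zip(xs,ys)],np.float32)
    print(nm,z,cv2.minAreaRect(P),P.mean(0))
E
```

```text
top (array([0.51336066, 0.23133066, 0.03043664]), [np.float64(5.2), np.float64(5.2)])
top net (array([0.51649659, 0.22859613, 0.03340249]), [np.float64(9.1), np.float64(9.1)])
pile (array([ 0.54176296, -0.25817569,  0.02020036]), [np.float64(2.1), np.float64(2.1)])
foot (array([ 0.53133517, -0.00765318,  0.00760708]), [np.float64(2.5), np.float64(2.5)]) [ 0.53166675 -0.0089533   0.02      ] [0.53436803 0.00211436 0.02      ]
s 0.038 ((511.82012939453125, 235.45291137695312), (61.13108444213867, 99.39897918701172), 80.12657165527344) [512.49664 235.92009]
s 0.014 ((545.0491333007812, -257.7381591796875), (96.09454345703125, 61.04645538330078), 6.103507041931152) [ 545.93427 -256.70654]
t 0.038 ((517.4969482421875, 229.8930206298828), (60.93666076660156, 127.06047821044922), 79.97595977783203) [514.054   230.30513]
t 0.014 ((543.0902099609375, -261.3758544921875), (97.39141082763672, 59.41334533691406), 5.388113975524902) [ 542.8669  -261.31888]
```

```bash
cat >> h.py <<'E'
def goto(pos,Rm):
    "tool-frame shift (mm) and rotvec (deg) from present measured pose to target"
    s=sense();R0=R.from_quat(s['eef_rot']);Rm=R.from_matrix(Rm) if not isinstance(Rm,R) else Rm
    return (R0.inv().apply(np.array(pos)-s['eef_pos'])*1e3).round(1),(R0.inv()*Rm).as_rotvec(degrees=True).round(2)
def tool(yaw,tilt=0):
    "jaw axis at yaw deg, tool down, tilted by tilt deg about own x"
    return R.from_euler('z',yaw,degrees=True)*R.from_euler('x',180,degrees=True)*R.from_euler('x',tilt,degrees=True)
E
python3 -c "
from h import *
print(goto([.513,.233,.20],tool(80)))"
python3 -m inch '{"translation":[[-24,48,0],[-48,97,0],[-72,145,0],[-96,193,0],[-120,242,0],[-144,290,0],[-168,338,0],[-190,385,-5]],"dr":[[0,0,-2],[0,0,-4],[0,0,-6],[0,0,-8],[0,0,-10],[0,0,-12],[0,0,-12.5],[0,0,-12.5]],"grip":[1,1,1,1,1,1,1,1]}'
python3 - <<'E'
from h import *
s=sense();print(s['clock'],s['eef_pos'],s['joint_positions'],goto([.513,.233,.20],tool(80)))
c=cam('wrist');save(c,'w1.png',None,1.5)
for t in ['top_plate_c','chart_c']: print(t,[(np.round(d['location']).tolist(),atz(c,d['location'],.038 if t[0]=='t' else .028).round(4),round(d['conf'],2)) for d in pinpoint(t,c)][:3])
E
```

```text
(array([-188.8,  385.2,   -4. ]), array([ -0.  ,  -0.  , -12.45]))
clock: 2.3
eef_pos: [0.5132, 0.2303, 0.2009]
eef_rot: [0.766, 0.643, -0.0, -0.0]
ft_force: [0.6, 1.7, -0.3]
finger_gap: 0.999
2.3 [0.51316111 0.23031023 0.20090444] [ 4.21808280e-01  2.41094823e-01 -1.31883712e-01  1.19809066e+00
  8.13944366e-05  5.95555149e-01] (array([ 2.6, -0.6,  0.9]), array([-0.02,  0.  ,  0.05]))
top_plate_c [([262.0, 167.0], array([0.507 , 0.2348, 0.038 ]), 0.88), ([373.0, 161.0], array([0.5219, 0.3603, 0.038 ]), 0.73)]
chart_c [([325.0, 5.0], array([0.3536, 0.3278, 0.028 ]), 0.72)]
```

View pics/w1.png

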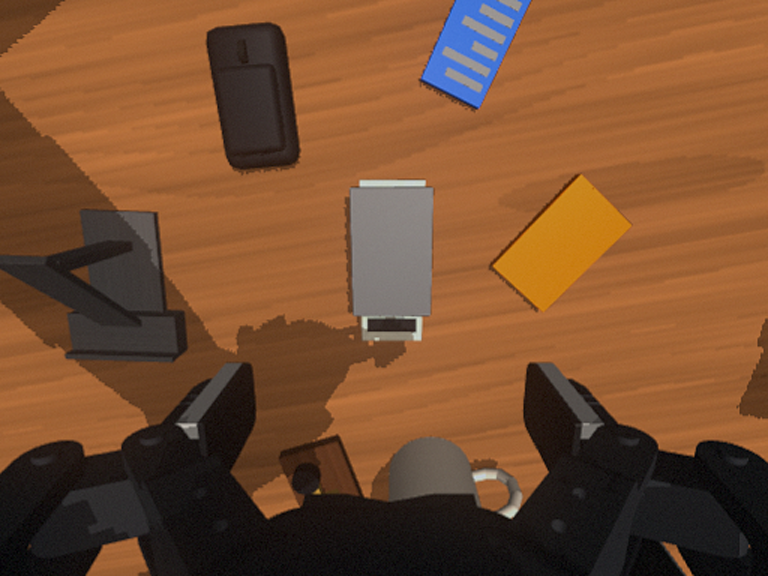

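Wrist view: the grey plate spans about (234,125)–(289,210) in raw pixels. White chart ends show at its top and bottom, the stand is at left, and the orange plate and blue chart are clearly separate.

```bash
cat >> h.py <<'E'
def rect(c,bx,z,lo=60,hi=165,sat=22):
    i=c['img'][bx[1]:bx[3],bx[0]:bx[2]].astype(int)
    m=((i.max(2)-i.min(2)<sat)&(i.max(2)<hi)&(i.max(2)>lo)).astype(np.uint8)
    m=cv2.morphologyEx(m,cv2.MORPH_OPEN,np.ones((3,3),np.uint8))
    n,l,st,_=cv2.connectedComponentsWithStats(m); k=1+np.argmax(st[1:,4])
    cn=max(cv2.findContours((l==k).astype(np.uint8),0,1)[0],key=cv2.contourArea).reshape(-1,2)
    P=np.array([atz(c,(x+bx[0],y+bx[1]),z)[:2]*1000 for x,y in cn],np.float32)
    r=cv2.minAreaRect(P); return np.round(r[0],1),np.round(r[1],1),round(r[2],1)
E
python3 - <<'E'
from h import *
c=cam('wrist'); bx=(222,112,300,235)
print(c['img'][165,262],c['img'][123,262],c['img'][225,245])
for z in(.034,.038,.042): print(z,rect(c,bx,z,60,175,25))
# chart ends (raw px): near-end outer corners, far-end outer corners
for p in[(239.5,120.5),(284,120.5),(240.5,226.5),(280.5,227)]: print(p,atz(c,p,.028).round(4))
E
```

```text
[136 131 127] [145 149 145] [148 142 123]
0.034 (array([508.8, 233.1]), array([ 62. , 101.1]), 80.6)
0.038 (array([508.1, 233.3]), array([61.3, 99.9]), 80.6)
0.042 (array([507.4, 233.4]), array([60.6, 98.7]), 80.6)
(239.5, 120.5) [0.4525 0.2192 0.028 ]
(284, 120.5) [0.4613 0.2687 0.028 ]
(240.5, 226.5) [0.5784 0.1957 0.028 ]
(280.5, 227) [0.5878 0.2445 0.028 ]
```

```bash
python3 -m inch '{"translation":[[2,0,40],[2,0,80],[2,0,80]],"dr":[[0,0,0],[0,0,0],[0,0,0]],"grip":[1,1,1]}'; python3 - <<'E'
from h import *
c=cam('wrist');save(c,'w2.png')
for z in(.034,.038,.042): print(z,rect(c,(180,30,340,240),z,60,175,25))
E
```

```text
clock: 2.88
eef_pos: [0.5091, 0.2338, 0.1182]
eef_rot: [0.765, 0.644, -0.003, -0.001]
ft_force: [0.1, 0.4, 0.5]
finger_gap: 0.999
0.034 (array([507.1, 233.6]), array([62.2, 96.8]), 80.3)
0.038 (array([506.1, 233.8]), array([61.2, 95.3]), 80.3)
0.042 (array([505.1, 234. ]), array([60.3, 93.8]), 80.3)
```

View pics/w2.png

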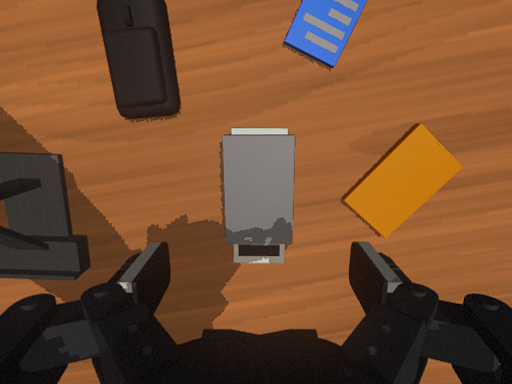

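Wrist view from lower: the plate spans about (222,135)–(295,243), with both chart ends visible. The two heights agree on centre (508,233.5) mm, top z≈38 mm and jaw yaw 80.5°. Descending.

```bash
python3 -c "
from h import *
print(sense()['eef_pos'],goto([.508,.2335,.014],tool(80.4)))"
```

```text
[0.51084966 0.23438203 0.12038778] (array([ -1.2,  -2.4, 106.4]), array([-0.15,  0.08, -0.25]))
```

```bash
python3 -m inch '{"translation":[[-1,-2,40],[-1,-2,75],[-1,-2,100],[-1,-2,106],[-1,-2,106]],"dr":[[0,0,0],[0,0,0],[0,0,0],[0,0,0],[0,0,0]],"grip":[1,1,1,1,1]}'; python3 -c "
from h import *
s=sense();print(s['eef_pos'],s['ft_force'],goto([.508,.2335,.014],tool(80.4)));c=cam('wrist');save(c,'w3.png')"
```

```text
clock: 3.55
eef_pos: [0.5116, 0.2341, 0.0165]
eef_rot: [0.766, 0.643, 0.001, 0.0]
ft_force: [0.1, -0.5, 0.9]
finger_gap: 1.005
[0.51155619 0.23408729 0.01648275] [ 0.14921595 -0.51279897  0.8523131 ] (array([-1.2, -3.4,  2.5]), array([ 0.08, -0.06, -0.32]))
```

View pics/w3.png

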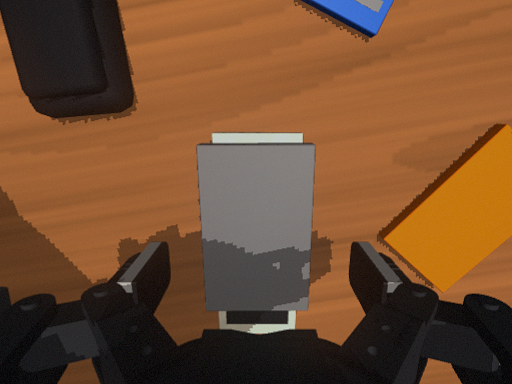

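Wrist view: the plate lies between the open pads, edges at columns 200–312 and pads at 168 and 350, well centred. Closing.

```bash
python3 -m inch '{"translation":[[-1,-3,2],[-1,-3,2],[-1,-3,2],[-1,-3,2],[-1,-3,2],[-1,-3,2]],"dr":[[0,0,0],[0,0,0],[0,0,0],[0,0,0],[0,0,0],[0,0,0]],"grip":[0.2,0.2,0.2,0.2,0.2,0.2]}' 40; python3 -c "
from h import *
s=sense();print(s['eef_pos'],s['finger_gap'])"
```

```text
clock: 4.35
eef_pos: [0.5074, 0.2327, 0.013]
eef_rot: [0.766, 0.643, -0.0, -0.0]
ft_force: [0.0, 0.5, 0.5]
finger_gap: 0.598
[0.50743023 0.23273526 0.01295082] 0.5982308395356145
```

```bash
python3 -c "
from h import *
c=cam('wrist');save(c,'w4.png',None,1.4)"
```

```text
(no output)
```

View pics/w4.png

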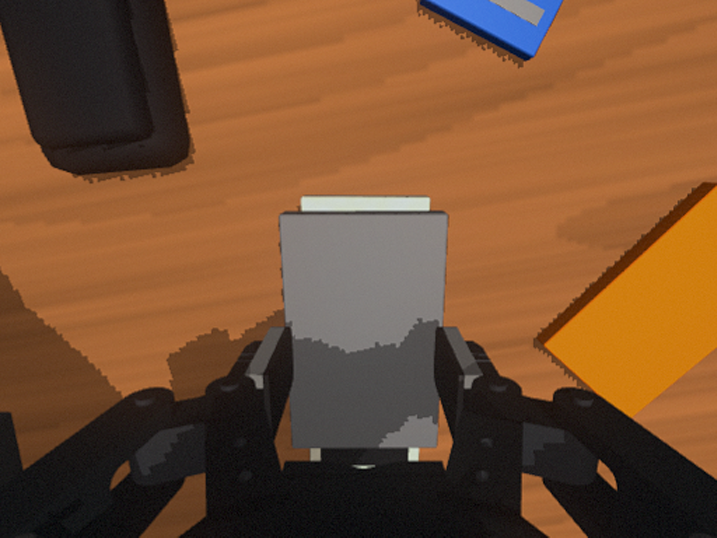

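The pads are almost touching the plate (edges about x=290 and 437 in the enlarged view) but not squeezing. Closing further.

```bash
python3 -m inch '{"translation":[[0,0,0],[0,0,0],[0,0,0],[0,0,-4],[0,0,-10],[0,0,-10]],"dr":[[0,0,0],[0,0,0],[0,0,0],[0,0,0],[0,0,0],[0,0,0]],"grip":[-0.4,-0.4,-0.4,-0.4,-0.4,-0.4]}' 40; python3 -c "
from h import *
c=cam('wrist');save(c,'w5.png',None,1.4);s=sense();print(s['eef_pos'],s['finger_gap'],s['ft_force'])"
```

```text
clock: 5.15
eef_pos: [0.5081, 0.2331, 0.0238]
eef_rot: [0.766, 0.643, 0.001, 0.0]
ft_force: [0.5, -0.2, 0.2]
finger_gap: 0.304
[0.50788394 0.23296272 0.02350862] 0.29723712192127005 [-0.13432347 -0.23503619 -0.33940354]
```

View pics/w5.png

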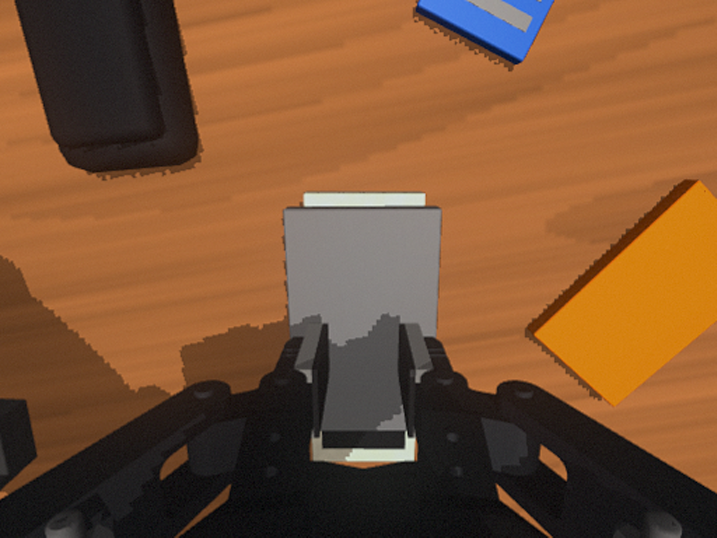

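The pads closed above the plate: they now sit over it at columns about 325 and 400, with nothing gripped. I need to know where the tips actually stand in the tool frame.

```bash
python3 - <<'E'
from h import *
c=cam('wrist');T=np.array(c['tool_from_camera']);print(T.round(4),np.array(c['camera_matrix']).round(1))
c['W']=T
def atx(p,x):
    o,v=ray(c,p);return (o+v*(x-o[0])/v[0])*1e3
for nm,p,x in[('open L',(169,243),.0425),('open R',(350,243),.0425),('w4 L',(291/1.4,329/1.4),.0255),('w4 R',(437/1.4,329/1.4),.0255),('w5 L',(328/1.4,324/1.4),.0127),('w5 R',(400/1.4,324/1.4),.0127)]:
    print(nm,[atx(p,s*x).round(1) for s in(1,-1)])
print(proj(c,[0,0,0]))
E
```

```text
[[ 1.000e+00  1.300e-03 -1.100e-03  1.000e-03]
 [-9.000e-04  9.639e-01  2.661e-01 -6.820e-02]
 [ 1.400e-03 -2.661e-01  9.639e-01 -1.772e-01]
 [ 0.000e+00  0.000e+00  0.000e+00  1.000e+00]] [[300.9   0.  259.2]
 [  0.  300.9 194.8]
 [  0.    0.    1. ]]
open L [array([  42.5, -126.2, -304.1]), array([-42.5,  -7.2, -43.8])]
open R [array([ 42.5, -10.2, -50.1]), array([ -42.5, -129. , -310.6])]
w4 L [array([  25.5, -124.4, -309.4]), array([-25.5,  -7.1, -33.6])]
w4 R [array([ 25.5, -13. , -47.3]), array([ -25.5, -128.1, -318.1])]
w5 L [array([  12.7, -121.5, -306.7]), array([-12.7,  -5.3, -24.4])]
w5 R [array([ 12.7, -16.9, -52.4]), array([ -12.7, -128.7, -324.2])]
[257.85680859 224.37769015]
```

```bash
python3 - <<'E'
from h import *
c=cam('scene');s=sense();im=c['img'].copy();S=5;bx=(270,200,390,310)
im=cv2.resize(im[bx[1]:bx[3],bx[0]:bx[2]],None,fx=S,fy=S,interpolation=cv2.INTER_CUBIC)[...,::-1].copy()
for h,col in((0,(0,0,255)),(.019,(0,255,0)),(.04,(255,0,0)),(.075,(255,0,255))):
    p=proj(c,s['eef_pos']+[0,0,h]);q=((p-[bx[0],bx[1]])*S).astype(int);print(h,p);cv2.circle(im,tuple(map(int,q)),5,col,2)
cv2.imwrite('pics/s2.png',im)
E
```

```text
0 [317.85810858 269.8771139 ]
0.019 [318.72816894 265.75513466]
0.04 [319.7199984  261.04404052]
0.075 [321.44743197 252.80768316]
```

View pics/s2.png

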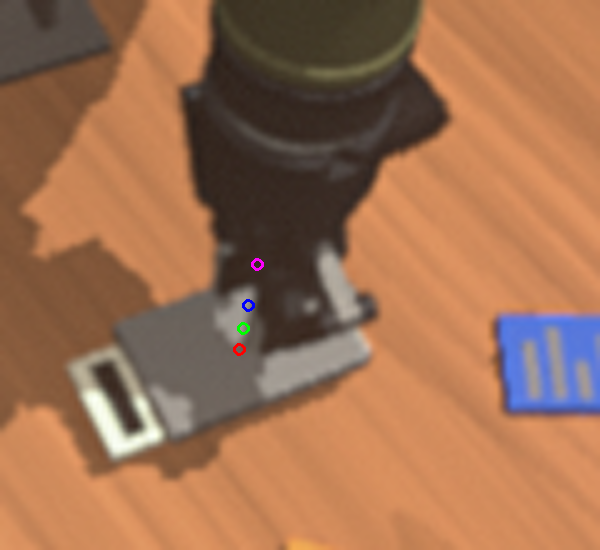

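The tips are just above the plate top, around 19–40 mm behind the reported TCP, so my grasp was too high. I'll lift a little, open, go lower (about TCP z = -2 mm, safe even by the stated geometry when open), and close again.

```bash
python3 -m inch '{"translation":[[0,0,-12],[0,0,-12],[0,0,-12],[0,0,0],[0,0,15],[0,0,22],[0,0,25],[0,0,25]],"dr":[[0,0,0],[0,0,0],[0,0,0],[0,0,0],[0,0,0],[0,0,0],[0,0,0],[0,0,0]],"grip":[1,1,1,1,1,1,1,1]}'; python3 -m inch '{"translation":[[0,0,0],[0,0,0],[0,0,0],[0,0,0],[0,0,0],[0,0,0]],"dr":[[0,0,0],[0,0,0],[0,0,0],[0,0,0],[0,0,0],[0,0,0]],"grip":[0,0,0,0,0,0]}' 40
```

```text
clock: 6.3
eef_pos: [0.5073, 0.2327, -0.0023]
eef_rot: [0.766, 0.643, -0.0, -0.0]
ft_force: [0.6, -1.0, -0.3]
finger_gap: 1.002
clock: 7.05
eef_pos: [0.5097, 0.2332, 0.0008]
eef_rot: [0.766, 0.643, 0.002, 0.001]
ft_force: [-2.1, -1.9, 15.6]
finger_gap: 0.5
```

That was contact on the plate's top (15 N), so the tips stand about 37–40 mm behind the reported TCP, as the wrist picture suggested. Backing off and using that offset.

```bash
python3 -m inch '{"translation":[[0,0,-15],[0,0,-25],[0,0,-25],[0,0,-25],[0,0,-25],[0,0,-25]],"dr":[[0,0,0],[0,0,0],[0,0,0],[0,0,0],[0,0,0],[0,0,0]],"grip":[0,1,1,1,1,1]}'; python3 - <<'E'
from h import *
print(goto([.508,.2335,-.020],tool(80.5)))
c=cam('wrist');save(c,'w6.png')
for z in(.034,.038,.042): print(z,rect(c,(190,60,330,250),z,60,175,25))
E
```

```text
clock: 7.8
eef_pos: [0.5071, 0.2326, 0.0226]
eef_rot: [0.766, 0.643, -0.0, -0.0]
ft_force: [0.6, 0.0, 0.6]
finger_gap: 1.0
(array([ 1. ,  0.7, 42.6]), array([-0.04,  0.03, -0.45]))
0.034 (array([489.5, 236.8]), array([62.6, 59.3]), 80.5)
0.038 (array([488.3, 237. ]), array([61.1, 57.9]), 80.5)
0.042 (array([487.1, 237.2]), array([59.6, 56.5]), 80.5)
```

The plate has not moved (the lit near end is still where it was). Descend and grip.

```bash
python3 -m inch '{"translation":[[1,1,20],[1,1,36],[1,1,42],[1,1,42],[1,1,42]],"dr":[[0,0,-0.4],[0,0,-0.4],[0,0,-0.4],[0,0,-0.4],[0,0,-0.4]],"grip":[1,1,1,1,1]}'; python3 -m inch '{"translation":[[0,0,0],[0,0,0],[0,0,0],[0,0,0],[0,0,0],[0,0,0]],"dr":[[0,0,0],[0,0,0],[0,0,0],[0,0,0],[0,0,0],[0,0,0]],"grip":[0,0,0,0,0,0]}' 40
```

```text
clock: 8.48
eef_pos: [0.509, 0.2338, -0.0185]
eef_rot: [0.764, 0.646, 0.0, 0.0]
ft_force: [-0.5, -0.4, -0.7]
finger_gap: 1.0
clock: 9.22
eef_pos: [0.5091, 0.2338, -0.0182]
eef_rot: [0.764, 0.646, 0.0, 0.0]
ft_force: [-1.1, -0.4, 5.8]
finger_gap: 0.71
```

Gripped (gap 0.71 ≈ 60 mm). Lift.

```bash
python3 -m inch '{"translation":[[0,0,-6],[0,0,-20],[0,0,-50],[0,0,-100],[0,0,-150],[0,0,-150]],"dr":[[0,0,0],[0,0,0],[0,0,0],[0,0,0],[0,0,0],[0,0,0]],"grip":[0,0,0,0,0,0]}'; python3 - <<'E'
from h import *
c=cam('wrist');save(c,'w7.png',None,1.4)
print([(np.round(d['location']).tolist(),round(d['conf'],2)) for d in pinpoint('chart_c',c)], goto([.55,-.259,.15],tool(95.7)))
E
```

```text
clock: 9.98
eef_pos: [0.512, 0.2352, 0.1364]
eef_rot: [0.763, 0.646, 0.004, 0.001]
ft_force: [0.3, -0.1, -0.3]
finger_gap: 0.716
[] (array([-479.1,  122.2,  -18.4]), array([  0.08,  -0.04, -15.25]))
```

View pics/w7.png

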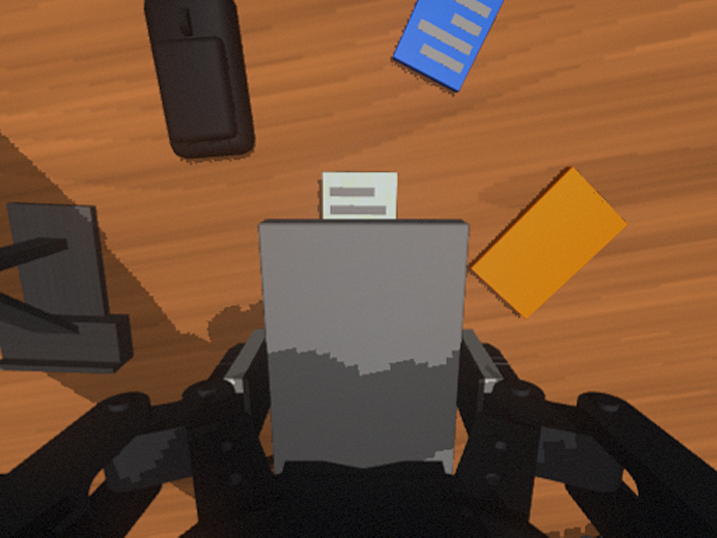

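Wrist view: the plate is held square (top corners about (259,222) and (469,222)), and the chart with its bars stays on the riser at (360,195). Carry it to the pile; the plate's underside at about 0.19 m clears the stand (0.115 m).

```bash
python3 -m inch '{"translation":[[-60,15,-18],[-120,30,-18],[-180,45,-18],[-240,61,-18],[-300,76,-18],[-360,92,-18],[-420,107,-18],[-479,122,-18]],"dr":[[0,0,-2],[0,0,-4],[0,0,-6],[0,0,-8],[0,0,-10],[0,0,-12],[0,0,-14],[0,0,-15.2]],"grip":[0,0,0,0,0,0,0,0]}'; python3 -m inch '{"translation":[[0,0,0],[0,0,0]],"dr":[[0,0,0],[0,0,0]],"grip":[0,0]}'; python3 - <<'E'
from h import *
a=cam('wrist');save(a,'w8.png',None,1.4);s=sense()
T=np.array(a['tool_from_camera']);w=a['W'];a['W']=T
for p in[(259/1.4,221/1.4),(469/1.4,221/1.4)]: print('held corner tool mm',(atz(a,p,-.0562)*1e3).round(1))
a['W']=w
for t in('pile_plate_c','top_plate_c','stand_foot'): print(t,[(np.round(d['location']).tolist(),round(d['conf'],2)) for d in pinpoint(t,a)])
c=cam('scene');b=cam('top')
for z in(.010,.014,.018): print(z,rect(c,(180,130,226,168),z),rect(b,(325,165,360,212),z))
E
```

```text
clock: 11.08
eef_pos: [0.5481, -0.2605, 0.147]
eef_rot: [0.671, 0.741, -0.0, -0.002]
ft_force: [0.6, -0.3, -0.1]
finger_gap: 0.719
clock: 11.32
eef_pos: [0.5481, -0.2583, 0.1472]
eef_rot: [0.672, 0.741, -0.0, -0.002]
ft_force: [-0.1, 0.5, -1.9]
finger_gap: 0.719
held corner tool mm [-28.9 -49.9 -56.2]
held corner tool mm [ 31.6 -50.  -56.2]
pile_plate_c []
top_plate_c [([260.0, 265.0], 0.89)]
stand_foot [([503.0, 187.0], 0.86)]
0.01 (array([ 543.4, -261.9]), array([97.6, 63.2]), 5.2) (array([ 530.7, -263.1]), array([61.3, 69.8]), 89.6)
0.014 (array([ 544.9, -258.1]), array([97.1, 62.9]), 5.2) (array([ 530.2, -262.4]), array([61.2, 69.6]), 89.6)
0.018 (array([ 546.4, -254.4]), array([96.7, 62.6]), 5.2) (array([ 529.7, -261.6]), array([61. , 69.4]), 89.6)
```

View pics/w8.png

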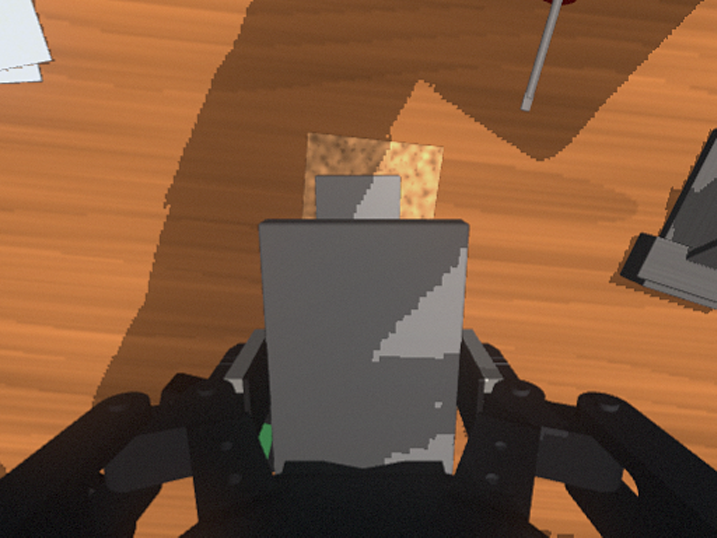

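Wrist view: the held plate covers the view from row 221. The pile plate's near end shows behind it with corners (315,176) and (400,176), parallel to the held one, on the cork mat.

```bash
python3 - <<'E'
from h import *
a=cam('wrist');s=sense();R0=R.from_quat(s['eef_rot'])
# subpixel edges: near end and sides of pile plate
g=cv2.cvtColor(a['img'],cv2.COLOR_RGB2GRAY)
pts=cv2.cornerSubPix(g.astype(np.float32),np.array([[[225.,125.7]],[[285.7,126.]]],np.float32),(4,4),(-1,-1),(3,30,.01)).reshape(-1,2)
held=cv2.cornerSubPix(g.astype(np.float32),np.array([[[186.,158.5]],[[334.5,158.5]]],np.float32),(4,4),(-1,-1),(3,30,.01)).reshape(-1,2)
print(pts,held)
t=lambda X:(R0.inv().apply(X-s['eef_pos'])*1e3).round(1)
P=[t(atz(a,p,.014)) for p in pts]; T=np.array(a['tool_from_camera']);W=a['W'];a['W']=T
H=[(atz(a,p,-.0562)*1e3).round(1) for p in held]
print(P,H,s['eef_pos'])
for Q in(P,H): d=Q[1]-Q[0];print(np.linalg.norm(d[:2]),np.degrees(np.arctan2(d[1],d[0])),(Q[0]+Q[1])/2)
E
```

```text
[[225.      125.7    ]
 [287.8674  123.94297]] [[184.72412 159.49036]
 [335.09323 160.25545]]
[array([-33.6, -54.3, 135.2]), array([ 30. , -56.1, 135.2])] [array([-29.1, -49.3, -56.2]), array([ 31.7, -49. , -56.2])] [ 0.54961819 -0.25802751  0.14918461]
63.62546659946786 -1.6211459136534152 [ -1.8 -55.2 135.2]
60.800740127074114 0.28270714409824904 [  1.3  -49.15 -56.2 ]
```

```bash
python3 -m inch '{"translation":[[-4,-5,50],[-4,-5,100],[-4,-5,140],[-4,-5,160],[-4,-5,165],[-4,-5,165]],"dr":[[0,0,0],[0,0,0],[0,0,0],[0,0,0],[0,0,0],[0,0,0]],"grip":[0,0,0,0,0,0]}'; python3 - <<'E'
from h import *
s=sense();print(s['eef_pos'])
a=cam('wrist');save(a,'w9.png',(150,90,370,300),3)
E
```

```text
clock: 12.42
eef_pos: [0.5453, -0.2634, -0.0155]
eef_rot: [0.671, 0.741, 0.0, 0.0]
ft_force: [-0.2, -0.0, 0.5]
finger_gap: 0.713
[ 0.54534617 -0.26338988 -0.01546479]
```

View pics/w9.png

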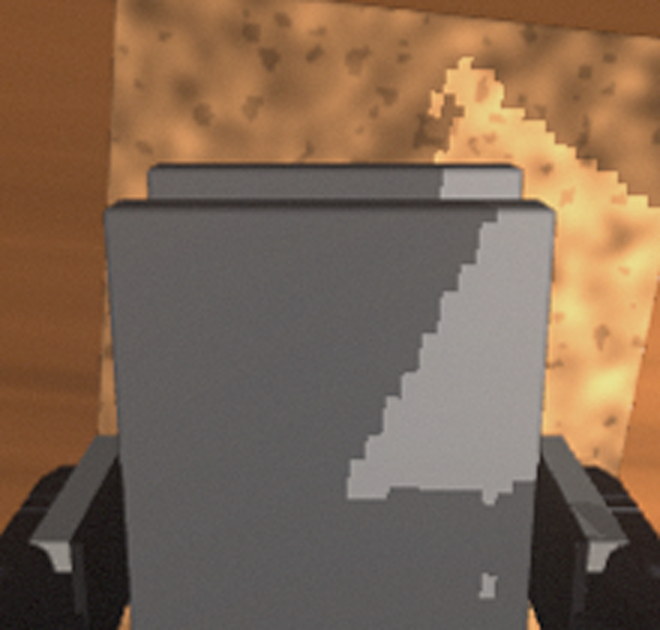

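The pile plate's near edge shows at raw (200,147)–(324,146.7), and the held one's at (185.3,159)–(334.3,159.3). They are parallel; work out the offset.

```bash
python3 - <<'E'
from h import *
a=cam('wrist');s=sense();T=np.array(a['tool_from_camera']);a['W']=T
zt=-.0562; zp=s['eef_pos'][2]-.014; print(s['eef_pos'],zp)
for pr,z in(([(185.3,158.6),(334.3,158.9)],zt),([(200,147.),(324,146.5)],zp)):
    Q=[atz(a,p,z)*1e3 for p in pr];d=Q[1]-Q[0];print(np.linalg.norm(d[:2]).round(1),np.degrees(np.arctan2(d[1],d[0])).round(2),((Q[0]+Q[1])/2).round(1))
E
```

```text
[ 0.54599789 -0.26388299 -0.01466075] -0.02866075261111508
60.1 0.05 [  1.3 -49.6 -56.2]
60.8 -0.29 [  2.4 -51.4 -28.7]
```

```bash
python3 -m inch '{"translation":[[1,-2,8],[1,-2,14],[1,-2,16],[1,-2,17],[1,-2,17]],"dr":[[0,0,-0.3],[0,0,-0.3],[0,0,-0.3],[0,0,-0.3],[0,0,-0.3]],"grip":[0,0,0,0,0]}'
```

```text
clock: 13.15
eef_pos: [0.5436, -0.2627, -0.0315]
eef_rot: [0.669, 0.743, 0.001, 0.001]
ft_force: [-2.1, 2.6, 12.3]
finger_gap: 0.713
```

Contact (12 N) at the expected height. Release and rise.

```bash
python3 -m inch '{"translation":[[0,0,0],[0,0,0],[0,0,0],[0,0,0],[0,0,-20],[0,0,-60],[0,0,-120],[0,0,-170]],"dr":[[0,0,0],[0,0,0],[0,0,0],[0,0,0],[0,0,0],[0,0,0],[0,0,0],[0,0,0]],"grip":[1,1,1,1,1,1,1,1]}'; python3 - <<'E'
from h import *
a=cam('wrist');cv2.imwrite('pics/w10.png',a['img'][...,::-1]);s=sense();print(s['eef_pos'],s['finger_gap'],s['joint_positions'].round(3))
for z in(.020,.024,.028): print(z,rect(a,(170,60,340,240),z,30,175,25))
# stand edges from wrist/top/scene
b=cam('top');c=cam('scene')
for n,q in(('w',a),('t',b),('s',c)):
  for t in('stand_foot','stand'):
    print(n,t,[(np.round(d['location'],1).tolist(),round(d['conf'],2),atz(q,d['location'],.02 if 'f' in t else 0).round(4)[:2]) for d in pinpoint(t,q)][:2])
E
```

```text
clock: 14.15
eef_pos: [0.543, -0.2628, 0.1391]
eef_rot: [0.669, 0.743, 0.0, 0.0]
ft_force: [0.4, -0.1, -0.6]
finger_gap: 0.999
[ 0.54635319 -0.2644326   0.1462258 ] 1.00040718984046 [-0.451  0.34  -0.125  1.096  0.    -0.555]
0.02 (array([ 543., -262.]), array([100.4,  61.8]), 5.8)
0.024 (array([ 542.1, -262.1]), array([99., 61.]), 5.8)
0.028 (array([ 541.2, -262.2]), array([97.6, 60.1]), 5.8)
w stand_foot []
w stand []
t stand_foot [([263.1, 190.7], 0.57, array([ 0.5326, -0.0062]))]
t stand [([257.1, 197.2], 0.76, array([0.5149, 0.0125]))]
s stand_foot [([254.5, 205.9], 0.93, array([ 0.5297, -0.0029]))]
s stand [([264.4, 209.1], 0.82, array([0.5059, 0.0068])), ([202.4, 147.4], 0.23, array([ 0.5353, -0.2804]))]
```

The pile reads as one 99×61 mm rectangle at (542,-262), 5.8°, so the plates are aligned. Next, look at the stand from near on the way to the chart.

```bash
python3 -c "
from h import *
print(goto([.49,.0,.24],tool(81)))"
```

```text
(array([ 266.3,  -24.5, -104.3]), array([-0.16, -0.07, 14.95]))
```

```bash
python3 -m inch '{"translation":[[40,-4,-30],[85,-8,-60],[135,-12,-90],[190,-16,-104],[235,-20,-104],[266,-24,-104],[266,-24,-104]],"dr":[[0,0,2],[0,0,5],[0,0,8],[0,0,11],[0,0,14],[0,0,15],[0,0,15]],"grip":[1,1,1,1,1,1,1]}'; python3 - <<'E'
from h import *
import pickle
s=sense();a=cam('wrist');print(s['eef_pos'],s['clock'])
pickle.dump({k:a[k] for k in('img','camera_matrix','k1','W')},open('st.pkl','wb'))
for t in('stand_foot','stand'): print(t,[(np.round(d['location'],1).tolist(),round(d['conf'],2),atz(a,d['location'],.02 if 'f' in t else 0).round(4)[:2]) for d in pinpoint(t,a)][:2],[np.round(d['extent']) for d in search_frame(t,a)][:1])
cv2.imwrite('pics/w11.png',cv2.resize(a['img'][...,::-1],None,fx=1.55,fy=1.55,interpolation=cv2.INTER_CUBIC))
E
```

```text
clock: 15.48
eef_pos: [0.4904, 0.001, 0.2403]
eef_rot: [0.76, 0.65, -0.001, -0.001]
ft_force: [0.3, -0.2, 0.6]
finger_gap: 1.001
[0.49043335 0.00104943 0.24026163] 15.475
stand_foot [([261.5, 193.4], 0.86, array([ 0.5297, -0.0013])), ([260.8, 170.4], 0.22, array([0.498 , 0.0026]))] [array([229., 121., 298., 219.])]
stand [([262.6, 172.9], 0.71, array([0.5057, 0.004 ]))] [array([230., 122., 297., 221.])]
```

View pics/w11.png

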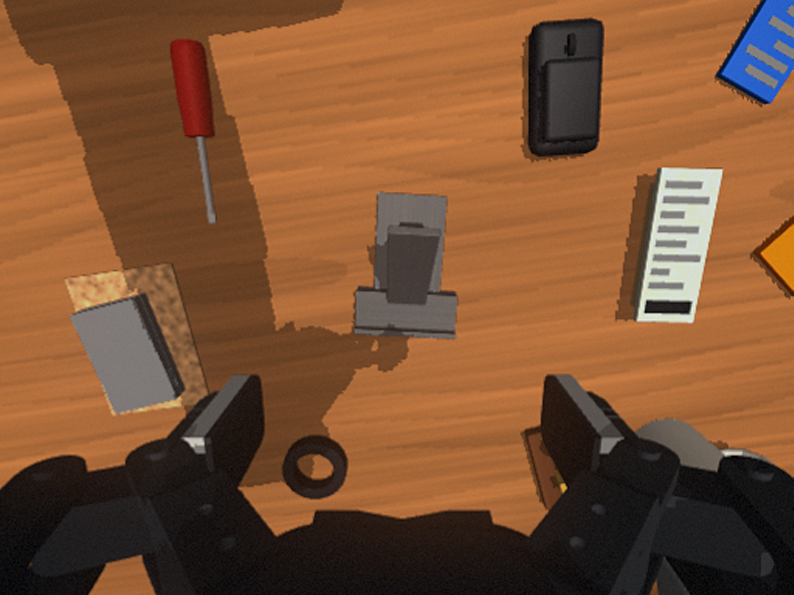

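Wrist view: the stand has its backstop foot at (386–428,302), backstop top at (390–440,229) and lip at row ~334. The uncovered chart has corners (660,168), (722,170), (692,322), (637,320). The pile is squarely stacked at left. (All in 1.55× pixels.)

```bash
python3 - <<'E'
from h import *
import pickle
from scipy.optimize import least_squares
a=pickle.load(open('st.pkl','rb'));k=1.55
F=[((-30,17,20),(386,301)),((-30,-17,20),(428,304)),((43.9,17,114.6),(390,226)),((43.9,-17,114.6),(440,232))]
def w(p,X):
    c,s=np.cos(p[2]),np.sin(p[2]);return np.array([p[0]+(c*X[0]-s*X[1])/1e3,p[1]+(s*X[0]+c*X[1])/1e3,X[2]/1e3])
f=lambda p:np.ravel([proj(a,w(p,X))-np.array(q)/k for X,q in F])
r=least_squares(f,[.505,.003,2.98],x_scale=[.01,.01,.1]);p=r.x
print(p,np.degrees(p[2]),(r.fun*k).round(1))
for X in[(-52,45,30),(-52,-45,30),(-57,45,30),(-57,-45,30),(-52,45,20),(-20,45,20),(-20,-45,20)]: print(X,(proj(a,w(p,X))*k).round())
print('foot',w(p,(-30,0,20)))
C=np.array([atz(a,np.array(q)/k,.028)[:2] for q in[(660,168),(722,170),(692,322),(637,320)]])*1e3
print(C.round(1),cv2.minAreaRect(C.astype(np.float32)),C.mean(0))
i=cv2.cvtColor(a['img'],cv2.COLOR_RGB2HSV);m=((i[...,1]<60)&(i[...,2]>150)).astype(np.uint8);m[:, :405]=0;m[:,470:]=0;m[215:]=0
m=cv2.morphologyEx(m,cv2.MORPH_CLOSE,np.ones((9,9)));cn=max(cv2.findContours(m,0,1)[0],key=cv2.contourArea).reshape(-1,2)
P=np.array([atz(a,(x,y),.028)[:2]*1e3 for x,y in cn],np.float32);print(cv2.minAreaRect(P))
E
```

```text
[0.502051   0.00600209 2.92489654] 167.5842270852377 [ 1.4 -0.8 -2.2 -1.5 -0.9  2.1  1.6 -0.5]
(-52, 45, 30) [354. 325.]
(-52, -45, 30) [456. 332.]
(-57, 45, 30) [353. 331.]
(-57, -45, 30) [456. 337.]
(-52, 45, 20) [355. 322.]
(-20, 45, 20) [356. 287.]
(-20, -45, 20) [458. 294.]
foot [ 5.31349397e-01 -4.48030786e-04  2.00000000e-02]
[[450.6 217.3]
 [459.8 266.3]
 [585.8 243.8]
 [576.6 196.4]] ((518.226806640625, 230.53384399414062), (49.90730285644531, 128.41310119628906), 79.8698959350586) [518.2276638  230.93582598]
((517.9859619140625, 231.11358642578125), (49.14424133300781, 129.00462341308594), 79.95559692382812)
```

Stand found at (502,6) mm, yaw ≈167.6°. The predicted lip and ledge lines match the picture within 2–3 px. Chart centre is (518,231), jaw yaw 79.9°. I'll pick the chart with the tool tilted -20°, so that about 49° of rotation puts it at the stand.

```bash
python3 - <<'E'
from h import *
Rm=tool(79.9,-20);zx=Rm.apply([0,0,1]);print('toolz',zx)
G=np.array([.518,.231,.024])
for b in(.09,0): print(b,goto(G+zx*(.051-b),Rm),G+zx*(.051-b))
E
```

```text
toolz [ 0.33671992 -0.05997895 -0.93969262]
0.09 (array([234.1, -23.9, 179.9]), array([-20.03,  -0.15,   0.97])) [0.50486792 0.23333918 0.06064801]
0 (array([233.6,   7. , 264.4]), array([-20.03,  -0.15,   0.97])) [ 0.53517272  0.22794107 -0.02392432]
```

```bash
python3 -m inch '{"translation":[[50,-5,0],[105,-10,20],[160,-15,50],[205,-20,95],[234,-24,140],[234,-24,175],[234,-24,180],[234,-24,180]],"dr":[[0,0,0],[-4,0,0],[-8,0,0.5],[-13,0,1],[-17,0,1],[-20,0,1],[-20,0,1],[-20,0,1]],"grip":[1,1,1,1,1,1,1,1]}'; python3 - <<'E'
from h import *
Rm=tool(79.9,-20);zx=Rm.apply([0,0,1]);G=np.array([.518,.231,.024])
s=sense();print(goto(G+zx*.051,Rm),s['joint_positions'].round(2))
a=cam('wrist');i=cv2.cvtColor(a['img'],cv2.COLOR_RGB2HSV);m=((i[...,1]<60)&(i[...,2]>140)).astype(np.uint8)
m[:,:180]=0;m[:,340:]=0;m[:40]=0
m=cv2.morphologyEx(m,cv2.MORPH_CLOSE,np.ones((15,15)));cn=max(cv2.findContours(m,0,1)[0],key=cv2.contourArea).reshape(-1,2)
P=np.array([atz(a,(x,y),.028)[:2]*1e3 for x,y in cn],np.float32);print(cv2.minAreaRect(P),cv2.boundingRect(cn))
print([(np.round(d['location']).tolist(),round(d['conf'],2),atz(a,d['location'],.028)) for d in pinpoint('chart_c',a)])
E
```

```text
clock: 16.73
eef_pos: [0.5056, 0.234, 0.0619]
eef_rot: [0.755, 0.632, 0.113, 0.132]
ft_force: [0.8, 0.0, 1.3]
finger_gap: 0.996
(array([-1.1, -1.1, 91. ]), array([ 0.  , -0.18, -0.07])) [ 0.59  0.13 -0.68  0.5  -0.24  0.73]
((517.5259399414062, 232.57095336914062), (49.167415618896484, 127.84724426269531), 79.91279602050781) (220, 125, 79, 141)
[([259.0, 206.0], 0.6, array([0.51658571, 0.2332066 , 0.028     ]))]
```

Near measurement agrees: (517.5,232.6), 79.9°. Advance and grip.

```bash
python3 -m inch '{"translation":[[0,-1,40],[0,-1,70],[0,-1,86],[0,-1,91],[0,-1,91]],"dr":[[0,0,0],[0,0,0],[0,0,0],[0,0,0],[0,0,0]],"grip":[1,1,1,1,1]}'; python3 -m inch '{"translation":[[0,0,0],[0,0,0],[0,0,0],[0,0,0],[0,0,0],[0,0,0],[0,0,0]],"dr":[[0,0,0],[0,0,0],[0,0,0],[0,0,0],[0,0,0],[0,0,0],[0,0,0]],"grip":[-0.2,-0.2,-0.2,-0.2,-0.2,-0.2,-0.2]}' 50
```

```text
clock: 17.45
eef_pos: [0.5349, 0.2295, -0.0241]
eef_rot: [0.755, 0.632, 0.113, 0.132]
ft_force: [-0.7, -1.0, -0.1]
finger_gap: 1.003
clock: 18.32
eef_pos: [0.5346, 0.2297, -0.0237]
eef_rot: [0.755, 0.633, 0.113, 0.132]
ft_force: [-4.1, -0.4, 6.9]
finger_gap: 0.576
```

Gripped (gap 0.576 ≈ 49 mm). Lift straight up.

```bash
python3 -m inch '{"translation":[[0,3,-9],[0,10,-28],[0,24,-66],[0,41,-113],[0,58,-160],[0,58,-160]],"dr":[[0,0,0],[0,0,0],[0,0,0],[0,0,0],[0,0,0],[0,0,0]],"grip":[-0.2,-0.2,-0.2,-0.2,-0.2,-0.2]}'; python3 - <<'E'
from h import *
s=sense();print(s['eef_pos'],s['finger_gap'])
# chart in tool frame: from pick pose, and from present wrist picture
Rp=R.from_quat([.755,.633,.113,.132]);g=Rp.inv().apply(np.array([.5177,.2318,.024])-[.5346,.2297,-.0237])*1e3;print('centre in tool (pick)',g)
n=Rp.inv().apply([0,0,1]);print('normal in tool',n)
a=cam('wrist');W=a['W'].copy();cv2.imwrite('pics/w12.png',a['img'][...,::-1])
i=cv2.cvtColor(a['img'],cv2.COLOR_RGB2HSV);m=((i[...,1]<60)&(i[...,2]>140)).astype(np.uint8);m[:,:180]=0;m[:,340:]=0
m=cv2.morphologyEx(m,cv2.MORPH_CLOSE,np.ones((15,15)));cn=max(cv2.findContours(m,0,1)[0],key=cv2.contourArea).reshape(-1,2);print(cv2.boundingRect(cn))
a['W']=np.array(a['tool_from_camera']);gt=(g+4*n)/1e3;P=[]
for q in cn:
    o,v=ray(a,q);P.append((o+v*(n@(gt-o))/(n@v))*1e3)
P=np.array(P);e=np.cross(n,[1,0,0]);Q=np.c_[P[:,0]-gt[0]*1e3,(P-gt*1e3)@e].astype(np.float32)
print('held rect (x, along) rel centre',cv2.minAreaRect(Q))
E
```

```text
clock: 19.08
eef_pos: [0.5372, 0.2308, 0.1513]
eef_rot: [0.755, 0.632, 0.117, 0.133]
ft_force: [0.4, 0.2, -0.6]
finger_gap: 0.57
[0.53717251 0.2307694  0.15134329] 0.5697281083171913
centre in tool (pick) [ -0.70211228   0.33592961 -50.64290858]
normal in tool [ 0.00351481  0.34206774 -0.93966872]
(187, 143, 146, 186)
held rect (x, along) rel centre ((5.552135467529297, 8.7720947265625), (56.26480484008789, 110.4119873046875), 0.11319068819284439)
```

Held without slip: the upper end is 64 mm from the centre and square to 0.1°. Compute the placing pose.

```bash
cat > tgt.py <<'E'
from h import *
p=np.array([.5020,.0060]);ps=np.radians(167.6)
def st(X): c,s=np.cos(ps),np.sin(ps);return np.array([p[0]+(c*X[0]-s*X[1])/1e3,p[1]+(s*X[0]+c*X[1])/1e3,X[2]/1e3])
g=np.array([-.7,.3,-50.6])/1e3
Rm=tool(77.6,29)
def target(up,dx=0,dy=0): return st((-1.4+dx,dy,71.7+up))-Rm.apply(g)
if __name__=='__main__':
    for up in(80,40,15,0): print(up,target(up).round(4),*goto(target(up),Rm))
E
python3 tgt.py
```

```text
80 [0.4793 0.0117 0.1076] [-224.8  -29.8   30.9] [49.2  -0.19  2.48]
40 [0.4793 0.0117 0.0676] [-225.   -43.6   68.4] [49.2  -0.19  2.48]
15 [0.4793 0.0117 0.0426] [-225.2  -52.2   91.9] [49.2  -0.19  2.48]
0 [0.4793 0.0117 0.0276] [-225.3  -57.4  106. ] [49.2  -0.19  2.48]
```

```bash
python3 -m inch '{"translation":[[-28,-2,0],[-56,-4,0],[-84,-6,0],[-112,-8,0],[-140,-11,-1],[-168,-13,-1],[-196,-16,-2],[-224.6,-18,-2]],"dr":[[6.2,0,0.3],[12.4,0,0.6],[18.6,0,0.9],[24.8,0,1.2],[31,-0.1,1.5],[37.2,-0.1,1.9],[43.4,-0.2,2.2],[49.2,-0.2,2.5]],"grip":[-0.2,-0.2,-0.2,-0.2,-0.2,-0.2,-0.2,-0.2]}'; python3 -m inch '{"translation":[[0,0,0],[0,0,0]],"dr":[[0,0,0],[0,0,0]],"grip":[-0.2,-0.2]}'; python3 - <<'E'
from tgt import *
s=sense();print(s['joint_positions'].round(2),s['eef_pos'])
for up in(115,40,10,0): print(up,target(up).round(4),*goto(target(up),Rm))
R0=R.from_quat(s['eef_rot']);C=s['eef_pos']+R0.apply(g);print('chart centre',C)
a=cam('scene');b=cam('top')
for n,q in(('s',a),('t',b)):
    print(n,'expect',proj(q,C).round(),[(np.round(d['location']).tolist(),round(d['conf'],2)) for d in pinpoint('chart_c',q)][:2])
E
```

```text
clock: 20.12
eef_pos: [0.4765, 0.0099, 0.1391]
eef_rot: [0.754, 0.605, -0.161, -0.197]
ft_force: [2.0, -0.2, -0.5]
finger_gap: 0.573
clock: 20.38
eef_pos: [0.4769, 0.0111, 0.1393]
eef_rot: [0.755, 0.606, -0.16, -0.196]
ft_force: [-0.3, 0.0, -1.3]
finger_gap: 0.572
[-0.04  0.59  0.1   1.59  0.08  0.16] [0.47689018 0.01106651 0.13932892]
115 [0.4793 0.0117 0.1426] [ 1.1  0.3 -3.9] [-0.28  0.16 -0.15]
40 [0.4793 0.0117 0.0676] [ 1.4 37.  61.5] [-0.28  0.16 -0.15]
10 [0.4793 0.0117 0.0376] [ 1.5 51.7 87.7] [-0.28  0.16 -0.15]
0 [0.4793 0.0117 0.0276] [ 1.6 56.6 96.4] [-0.28  0.16 -0.15]
chart centre [0.50119641 0.00515218 0.18331947]
s expect [266. 159.] [([394.0, 272.0], 0.68), ([266.0, 158.0], 0.59)]
t expect [260. 194.] [([155.0, 250.0], 0.94)]
```

Scene network finds the held chart at (266,158), where my model puts it. Descend to 10 mm above.

```bash
python3 -m inch '{"translation":[[1,13,22],[1,26,46],[1,38,64],[1,47,80],[1,51,87],[1,51,87],[1,51,87]],"dr":[[0,0,0],[0,0,0],[0,0,0],[0,0,0],[0,0,0],[0,0,0],[0,0,0]],"grip":[-0.2,-0.2,-0.2,-0.2,-0.2,-0.2,-0.2]}'; python3 - <<'E'
from tgt import *
print(*goto(target(0),Rm))
for n in('wrist','scene','top'):
    q=cam(n);cv2.imwrite(f'pics/d_{n}.png',q['img'][...,::-1])
    for t in('stand_foot','stand','chart_c'): print(n,t,[(np.round(d['location']).tolist(),round(d['conf'],2)) for d in pinpoint(t,q)][:2], proj(q,st({'s':(-30,0,20) if 'f' in t else (0,0,0),'c':(-1.4,0,82)}[t[0]])).round())
E
```

```text
clock: 21.45
eef_pos: [0.4801, 0.0108, 0.0401]
eef_rot: [0.755, 0.606, -0.159, -0.195]
ft_force: [0.2, 0.1, -0.7]
finger_gap: 0.567
[ 0.7  5.3 11.4] [-0.16  0.16 -0.13]
wrist stand_foot [] [258. 308.]
wrist stand [([394.0, 82.0], 0.43)] [258. 262.]
wrist chart_c [([258.0, 263.0], 0.94)] [257. 261.]
scene stand_foot [([255.0, 207.0], 0.68)] [254. 207.]
scene stand [([263.0, 211.0], 0.85)] [266. 208.]
scene chart_c [([266.0, 191.0], 0.76), ([395.0, 271.0], 0.7)] [265. 188.]
top stand_foot [] [261. 191.]
top stand [] [259. 201.]
top chart_c [([156.0, 249.0], 0.58)] [260. 198.]
```

All networks agree with the model within a few pixels. Lower the last 12 mm gently.

```bash
python3 -m inch '{"translation":[[0.7,2.5,4.5],[0.7,4,8],[0.7,4.8,9.5],[0.7,4.8,9.5]],"dr":[[0,0,0],[0,0,0],[0,0,0],[0,0,0]],"grip":[-0.2,-0.2,-0.2,-0.2]}'; python3 -m inch '{"translation":[[0,0.5,0.9],[0,1,1.8],[0,1,1.8]],"dr":[[0,0,0],[0,0,0],[0,0,0]],"grip":[-0.2,-0.2,-0.2]}'
```

```text
clock: 22.55
eef_pos: [0.4789, 0.0117, 0.0292]
eef_rot: [0.755, 0.606, -0.16, -0.196]
ft_force: [-1.2, 0.7, 3.0]
finger_gap: 0.571
clock: 22.92
eef_pos: [0.4789, 0.0117, 0.0289]
eef_rot: [0.755, 0.606, -0.159, -0.196]
ft_force: [-2.2, 0.2, 14.7]
finger_gap: 0.569
```

Contact at the ledge height (0.029 against 0.0276 expected; the lip top would have been 10 mm higher). Ease off, release slowly, and retreat along the tool axis.

```bash
python3 -m inch '{"translation":[[0,-0.5,-0.9],[0,-0.5,-0.9],[0,-0.5,-0.9],[0,-0.5,-0.9],[0,-0.5,-0.9],[0,-0.5,-0.9],[0,-0.5,-0.9],[0,-0.5,-0.9]],"dr":[[0,0,0],[0,0,0],[0,0,0],[0,0,0],[0,0,0],[0,0,0],[0,0,0],[0,0,0]],"grip":[0,0.16,0.22,0.3,0.5,0.8,1,1]}'; python3 -m inch '{"translation":[[0,0,0],[0,0,-15],[0,0,-40],[0,0,-80],[0,0,-120],[0,0,-160],[0,0,-160]],"dr":[[0,0,0],[0,0,0],[0,0,0],[0,0,0],[0,0,0],[0,0,0],[0,0,0]],"grip":[1,1,1,1,1,1,1]}'; python3 - <<'E'
from tgt import *
for n in('wrist','scene','top'):
    q=cam(n);cv2.imwrite(f'pics/e_{n}.png',q['img'][...,::-1])
    for t in('chart_c','stand_foot'): print(n,t,[(np.round(d['location'],1).tolist(),round(d['conf'],2),np.round(d2['extent']).tolist()) for d,d2 in zip(pinpoint(t,q),search_frame(t,q))][:2])
    print(' flush',proj(q,st((7,0,74))).round(1),'lip',proj(q,st((-5.5,0,71))).round(1))
    if n=='wrist':
        # white board outline -> plane fit by corners
        i=cv2.cvtColor(q['img'],cv2.COLOR_RGB2HSV);m=((i[...,1]<60)&(i[...,2]>130)).astype(np.uint8)
        x,y=map(int,proj(q,st((0,0,74))));
        m=cv2.morphologyEx(m,cv2.MORPH_CLOSE,np.ones((11,11)));_,l=cv2.connectedComponents(m)
        cn=max(cv2.findContours((l==l[y,x]).astype(np.uint8),0,1)[0],key=cv2.contourArea);r=cv2.minAreaRect(cn);print(r,cv2.boxPoints(r).round(1).tolist())
        for nm,B,th in(('flush',(-30,20),52),('lip',(-46,20),46.5),('mid',(-41,20),48)):
            u=np.array([np.cos(np.radians(th)),np.sin(np.radians(th))]);nn=np.array([-u[1],u[0]])
            print(nm,[proj(q,st((*(np.array(B)+8*nn+k*u)[:1],yy,(np.array(B)+8*nn+k*u)[1]))).round(1).tolist() for k in(0,130) for yy in(-25,25)])
E
```

```text
clock: 23.92
eef_pos: [0.4793, 0.0116, 0.0279]
eef_rot: [0.755, 0.606, -0.159, -0.195]
ft_force: [-0.4, 0.3, 0.5]
finger_gap: 0.999
clock: 24.8
eef_pos: [0.5585, -0.0051, 0.1705]
eef_rot: [0.755, 0.606, -0.157, -0.193]
ft_force: [0.4, -0.3, -0.3]
finger_gap: 0.999
wrist chart_c [([261.5, 179.9], 0.83, [230.0, 117.0, 290.0, 236.0])]
wrist stand_foot [([256.8, 220.1], 0.97, [218.0, 185.0, 302.0, 246.0])]
 flush [257.6 172.4] lip [257.6 185.4]
((255.5, 191.5), (383.0, 511.0), 90.0) [[-0.0, 0.0], [511.0, 0.0], [511.0, 383.0], [0.0, 383.0]]
flush [[280.4, 222.9], [235.5, 222.9], [286.7, 111.5], [227.5, 111.6]]
lip [[280.7, 236.8], [235.2, 236.9], [286.1, 122.2], [228.2, 122.3]]
mid [[280.6, 232.4], [235.3, 232.5], [286.2, 118.5], [228.0, 118.7]]
scene chart_c [([393.4, 275.5], 0.73, [368.0, 262.0, 424.0, 284.0]), ([203.6, 147.6], 0.64, [250.0, 168.0, 285.0, 215.0])]
scene stand_foot [([254.1, 205.9], 0.89, [239.0, 191.0, 293.0, 227.0])]
 flush [268.3 189.3] lip [263.6 191.5]
top chart_c [([158.3, 249.6], 0.88, [140.0, 228.0, 172.0, 269.0])]
top stand_foot []
 flush [259.  200.9] lip [259.9 196.9]
```

The chart stands on the ledge, with its box matching the "foot near the lip" prediction. Check centring, tilt and the rest numerically.

```bash
python3 - <<'E'
from tgt import *
q=cam('wrist');im=q['img'].astype(int);x0,y0=215,105
r=im[105:255,205:310];m=((r.max(2)-r.min(2)<30)&(r.min(2)>150)).astype(np.uint8);m=cv2.morphologyEx(m,cv2.MORPH_CLOSE,np.ones((9,9)))
cn=max(cv2.findContours(m,0,1)[0],key=cv2.contourArea);rr=cv2.minAreaRect(cn);bp=cv2.boxPoints(rr)+[205,105];print(rr[2],bp.round(1).tolist())
for row in(125,150,180,205,225):
    c=np.nonzero(m[row-105])[0];print(row,c.min()+205,c.max()+205 if len(c) else '')
print('lip ends model',[proj(q,st((-57,y,30))).round(1).tolist() for y in(45,-45)],[proj(q,st((-57,y,20))).round(1).tolist() for y in(45,-45)])
for row in range(226,250,2): print(row,' '.join(f'{v:3d}' for v in im[row,206:312:2,0]))
E
```

```text
Traceback (most recent call last):
ValueError: max() iterable argument is empty
```

```bash
python3 - <<'E'
from tgt import *
q=cam('wrist');im=q['img'].astype(int)
sat=im.max(2)-im.min(2)
print('lip ends model',[proj(q,st((-57,y,30))).round(1).tolist() for y in(45,-45)],[proj(q,st((-30,y,20))).round(1).tolist() for y in(45,-45)])
for row in(120,126,150,180,205,220,230,234,238,242,246): print(row,' '.join(f'{int(v)}' for v in im[row,210:310:2,2]))
E
```

```text
lip ends model [[216.1, 244.6], [300.3, 244.6]] [[218.2, 221.0], [298.4, 220.9]]
120 36 39 35 33 39 37 35 40 35 39 50 92 92 90 89 91 88 90 93 95 97 95 94 94 92 95 94 93 92 93 96 96 97 100 102 99 101 99 97 68 59 61 62 62 64 62 64 65 61 61
126 44 37 41 42 43 39 42 40 40 41 71 108 106 105 107 107 105 104 105 103 102 103 102 106 103 105 103 105 101 102 106 107 109 110 106 104 102 104 103 90 63 61 62 60 63 64 61 63 62 61
150 37 38 41 40 37 32 38 38 35 41 36 108 105 104 62 60 60 63 62 64 65 63 64 62 64 65 60 62 63 63 63 64 65 64 64 109 105 107 104 59 59 60 60 60 57 59 62 58 58 58
180 38 37 38 37 37 38 36 38 39 40 39 32 106 106 103 101 98 102 101 99 98 98 94 99 101 98 98 100 107 106 104 106 106 109 106 106 104 136 60 61 64 58 59 61 62 58 63 60 59 57
205 33 38 38 33 36 36 35 40 40 38 35 46 68 104 103 64 60 67 68 71 68 71 68 105 102 108 105 104 99 101 101 104 104 103 101 134 134 71 61 60 59 63 60 63 60 60 63 61 62 61
220 35 38 35 44 46 60 65 60 65 61 64 60 63 91 100 99 101 102 103 104 101 99 102 105 108 107 104 105 108 107 106 98 129 134 144 138 134 104 107 107 110 107 108 109 49 59 57 60 56 55
230 39 37 41 42 46 60 60 59 62 63 61 59 61 72 101 91 16 23 23 23 21 21 17 24 17 24 19 22 24 22 20 18 23 15 95 140 125 105 104 104 105 107 105 104 71 59 62 61 63 60
234 37 40 38 42 52 62 62 61 60 62 61 61 62 71 101 102 102 101 103 106 101 102 103 102 100 102 102 102 101 100 105 138 141 142 142 142 122 106 109 107 107 107 105 111 73 59 59 60 59 57
238 37 40 34 38 54 61 59 61 61 60 57 59 61 60 63 59 62 64 61 63 62 59 64 66 65 63 60 64 62 60 95 97 104 93 95 106 105 105 106 106 105 104 104 107 99 55 59 57 58 55
242 35 30 36 36 60 63 60 64 63 61 64 60 65 60 64 66 61 62 64 66 66 60 52 53 54 53 54 50 56 64 88 89 86 89 86 86 88 89 92 81 82 82 81 81 74 56 53 57 57 58
246 33 39 35 50 66 65 66 65 63 63 65 64 65 64 63 65 65 63 68 65 65 69 65 67 67 68 65 66 66 77 106 105 103 101 102 103 103 102 102 101 98 102 100 97 99 56 61 61 63 59
```

Chart: bottom edge centre is about 1.7 mm and top about 2 mm off the stand's midline, with its edge lines parallel to the stand. The foot is at the lip with the bars facing out. Hand in.

```bash
python3 -c "
from h import *
b=cam('top');print([(np.round(d['location']).tolist(),round(d['conf'],2)) for d in pinpoint('pile_plate_c',b)]);print(rect(b,(325,165,360,212),.024),sense()['ft_force'].round(1));print(close_job())"
```

```text
[]
(array([ 543. , -262.2]), array([98.6, 58.3]), 6.3) [ 0.1  0.3 -0.1]
the job is handed in; nothing more can be done
None
```

Both parts are where you asked, and I handed the job in after about 25 s of the 54 s allowed.

- **Spacer plate:** it now lies on the plate on the cork mat. After I let go, the wrist camera saw the pair as a single 99 × 61 mm rectangle at (542, -262) mm, turned 5.8°. The last top view agreed on the position: (543, -262) mm, turned 6.3°.
- **Band chart:** it leans on the stand with the bars facing out and its foot on the ledge at the lip. It stands about 2 mm off the stand's midline and is parallel to it.

Some things did not go to plan or stayed uncertain:
- **Failed grasps:** the first two tries at the plate closed above it, because the fingertips sit about 40 mm behind the stated tool point. The second try pressed on the plate's top with about 16 N. As far as the next picture showed, the plate had not moved. The third grasp, corrected for this, held.
- **Fixed-camera networks:** in the fixed cameras they mostly marked the blue look-alike instead of the placed chart, and at the end they found no pile plate in the top view. The final checks therefore rest on the wrist camera, the edges I measured and the model of the stand.
- **Other objects:** I did not measure the rest of the desk again at the end. The force readings showed no contact with any of it.

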